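# Lock the tube rack on the shaker with its square key

## Task

The orange tube rack must be locked on the shaker before a run. Take the yellow-handled key from its blue stand, push its square tip fully home into the square socket of the shaker's lock, and with it turn the lock clockwise (seen from above) to its stop. Then put the key back upright in the stand's hole, fully down, and leave the lock turned and the other things where they are.

Things in the scene. Friction and masses are not known exactly. Their poses are not given: they have to be found in the camera images.
- key: Loose upright key, 78 mm tall, 0.1 to 0.2 kg. Origin: underside of its tip; z up. Going up: steel square tip 14 x 14 mm (sides along x, y), 13 mm long, its lowest 4 mm tapering to 9 mm; round steel flange of diameter 36 mm at 13 to 18 mm; neck of diameter 14 mm; yellow flat handle at 34 to 78 mm, 42 mm long along x, 14 mm thick along y: grip across the 14 mm.
- socket (a point): Centre of the mouth of the lock's square socket, 89 mm above the table. The frame turns with the lock, z up; the socket's sides lie along its x and y. Socket 16 x 16 mm, 16 mm deep, in a raised 36 mm aluminium square within a round black knob of diameter 54 mm. Fully home, the key's flange rests on the square and the key's origin is 13 mm below this point.
- lock (a joint): Angle of the lock (rad): starts between 0 and 0.25 (open), grows as it turns clockwise seen from above, 1.2 at its stop (locked). It stays where it is left; about 0.06 N m turns it. At the stop its flat aluminium clamp finger, 78 mm long from the axis, points straight at the rack and lies over its foot, and the white mark on the black knob points at the red dot.
- shaker: White tube shaker fixed to the bench, 250 (x) x 220 mm (y), grey deck 65 mm above the table. Origin: on the table under its centre. The lock's axis is at x = -68 mm, y = 0; the orange rack with blue-capped tubes stands on the deck at x = 6 to 110 mm, up to 133 mm above the table.
- stand_hole (a point): Centre of the mouth of the round hole (diameter 26 mm, 20 mm deep) in the top of the blue key stand, a block of 80 (x) x 70 (y) x 30 mm fixed to the bench. Frame parallel to the stand; any turn of the key fits. Fully down, the key's flange rests on the stand's top and the key's origin is 13 mm below this point.
- red_rack: Bystander: red block rack for small tubes with yellow caps, 100 x 70 x 30 mm (36 mm with caps); origin under its centre.
- bottle: Bystander: white bottle with yellow label and black cap, diameter 62 mm, 140 mm tall; origin under its centre.
- tip_box: Bystander: blue tip box with a pale lid, 122 x 87 x 65 mm; origin under its centre.
Things that resemble listed ones, but are neither listed nor needed, are in the scene too. What is shaped like the key but green or purple is not meant.

How it is judged (in metres and radians):
On the way, in this order (a step that is already met when the one before it is completed fails the run):
1. the key's tip is fully home in the socket (at least 10 mm deep, within 4 mm of the axis, tilted under 0.12 rad) while the lock is still open (below 0.5 rad) (z of key in the frame of socket below -0.01 m and horizontal distance between key and socket below 0.004 m and angle between key's own z axis and vertical below 0.12 rad and value of joint lock below 0.5 rad), for 0.1 s.
2. the lock is turned to its stop (above 1.05 rad) with the key in the socket (at least 7 mm deep, within 5 mm of the axis) (z of key in the frame of socket below -0.007 m and horizontal distance between key and socket below 0.005 m and value of joint lock above 1.05 rad), for 0.1 s.
At the end, for the whole second after the job is handed in: The lock is at its stop (above 1.0 rad of 1.2); the key stands upright (within 0.12 rad) and at rest in the stand, its tip at least 10 mm down in the hole and within 7 mm of the hole's axis; the red rack, the bottle and the tip box are within 30 mm of where they were (value of joint lock above 1 rad and horizontal distance between key and stand_hole below 0.007 m and z of key in the frame of stand_hole below -0.01 m and angle between key's own z axis and vertical below 0.12 rad and linear speed of key below 0.02 m/s and distance of each of red_rack, bottle, tip_box from where it was at the start of the episode below 0.03 m); the robot touches nothing.
It fails at once if a bystander (red rack, bottle or tip box) is moved by more than 30 mm (distance of any of red_rack, bottle, tip_box from where it was at the start of the episode above 0.03 m).
It also fails if it takes over 48 s, if anything falls off the work surface, if the arm or the gripper's body presses on something with over 40 N, if the wrist force passes 120 N, or if a joint passes its speed limit or range.

## Robot

A 6-joint arm with a two-finger parallel gripper is mounted at the origin on the work surface. World frame = base frame: x ahead of the robot, y to its left, z up, the work surface at z = 0. Lengths are in mm, angles in rad, forces in N, time in s.
With the tool pointing down it reaches from about 250 to 775 mm from the base axis. Payload 4 kg.
Tool frame: the origin (TCP) lies between the finger pads; the fingertips stand nose_length ahead of it and the grasp point (between the pads) lies 3 mm ahead of it (nose_length is the distance from the TCP to the fingertips, in mm); z points along the fingers, x is the direction in which the jaws open and shut, and the axes are right-handed (so a half turn about z gives the same grasp; the last joint's range is limited). The gripper opens to 94 mm and grips with 3 to 60 N. Pads are 16 mm wide; open, the fingers measure 119 mm over their backs; the gripper's body (75 mm by 177 mm) begins 78 mm behind the grasp point.
Start: joints at [1.089, 0.087, 1.371, -0, 1.684, -0.103], TCP at [203.403, 511.024, 227.506] pointing down, gripper open.
Joint ranges: [-3.1, 3.1], [-0.76, 2.03], [0.27, 2.55], [-1.08, 4.22], [0.17, 2.65], [-2.57, 2.57]. Speed limits (rad/s): [2.79, 2.79, 3.14, 3.14, 3.14, 3.14].

## Interface

Orientations are given as a unit quaternion [x, y, z, w].
In Python, from cell import get_obs, get_image, close_job, nose_length gives the robot as it stands. The module is installed in compiled form; this text tells all that it offers.
- The arm moves only by the tool apply_moves, never from a script. Its argument "series" is a list of rows, each a list of 7 numbers: the shift along the tool's x, y, z in m, then the turn, a rotation vector about the tool's x, y, z in rad, then the opening, from -1 (shut) to 1 (fully open). In form: [[tx, ty, tz, rx, ry, rz, claw], ...]. A call has 1 to 20 rows; each row shifts and turns the commanded pose from where the row before left it, along the tool's axes as they then stand; what a row does not reach is not made up. A row lasts 1/10 s, in which the tool goes at most 50 mm and 8.59 degrees, less where a joint would pass 70% of its speed; a pose out of reach is approached as far as the arm can. A call with a gripper value outside its range is refused whole. The fingers move at their own pace and stop on an object; "force" is the grip in N (left out, the last holds). Time passes only in rows, so rows that do not move let the fingers close. It gives the time, the measured TCP pose, the force and the opening at its end, in the units of the state.
- get_obs(): the state, without advancing time (a new reading comes with each control period).
- get_image(name): name is "side" or "top" or "wrist"; returns a dict with "img" (480x640x3 uint8, red, green, blue), "intrinsics" (3x3 intrinsics, pixels), "rvec" (rotation vector, rad) and "tvec" (3), from world to camera coordinates, as OpenCV has them; the wrist camera has in their place "T_tool_cam" (4x4, takes a point from camera to tool coordinates, whose origin is the TCP and whose axes are the tool frame's). Camera axes: x right, y down, z forward; pixel columns grow to the right and rows downward; lengths in mm; the calibration is good to about 2 mm. The wrist camera is an equidistant fisheye: a pixel r from the principal point sees the ray r / f radians off the axis. A picture is of the moment at which its call begins: read the wrist's pose just before it. There is no depth.
- close_job(): hands the job in, once; it reports no verdict.
The state is a dict: "t": time; "joint_positions": joint angles; "joint_vel": joint speeds; "joint_efforts": joint torques, N m; "position": TCP position; "ee_rot": TCP orientation; "contact_force": force on the tool from outside, world axes, zero at the start; "torque": the same for the moment, N m; "width": finger opening in mm.
Only numpy, scipy, OpenCV 4.12 (cv2) and the standard library are available. Lean on these libraries where they do the work, as an engineer would, in place of code of your own. Each camera call takes 0.05 s, during which the arm holds its last target.

## Working session

There is one attempt and no reset: what is moved stays moved. The work goes in short steps, Python scripts to look and compute and a tool call to move; the robot and the scene stay as the last step left them, time stands still between calls to the robot, and variables do not carry over. Pictures are saved under pics/ and viewed, and the job is handed in when it is done.

Besides the shell and the picture viewer there is one more tool, called after ">>>" as name(argument=value, ...) on one line, values as JSON. apply_moves: Moves the arm, as the interface text tells. Its arguments: {"type":"object","properties":{"series":{"type":"array","items":{"type":"array","items":{"type":"number"}}},"force":{"type":"number"}},"required":["series"]}

```bash
mkdir -p pics
cat > h.py <<'E'
import numpy as np, cv2
from cell import get_obs, get_image, nose_length
from scipy.spatial.transform import Rotation as R
def save(n,f):
    o=get_obs(); d=get_image(n); cv2.imwrite('pics/'+f,d['img'][:,:,::-1]); 
    np.save('pics/'+f+'.npy',dict(d=d,o=o),allow_pickle=True); return d,o
def load(f):
    q=np.load('pics/'+f+'.npy',allow_pickle=True).item(); return q['d'],q['o']
def px2w(f,u,v,z):
    d,o=load(f); K=np.array(d['intrinsics'])
    if 'rvec' in d:
        Rm=cv2.Rodrigues(np.array(d['rvec'],float))[0]; t=np.array(d['tvec'],float).ravel()
        C=-Rm.T@t; r=Rm.T@np.array([(u-K[0,2])/K[0,0],(v-K[1,2])/K[1,1],1])
    else:
        a=np.array([(u-K[0,2])/K[0,0],(v-K[1,2])/K[1,1]]); th=np.linalg.norm(a)
        rc=np.r_[a/max(th,1e-9)*np.sin(th),np.cos(th)]
        T=np.array(d['T_tool_cam']); Rt=R.from_quat(o['ee_rot']).as_matrix()
        C=Rt@T[:3,3]+np.array(o['position']); r=Rt@T[:3,:3]@rc
    return C+r*(z-C[2])/r[2]
def w2px(f,p):
    d,o=load(f); K=np.array(d['intrinsics']); p=np.array(p,float)
    if 'rvec' in d:
        q=cv2.Rodrigues(np.array(d['rvec'],float))[0]@p+np.array(d['tvec'],float).ravel(); q=K@q; return q[:2]/q[2]
    T=np.array(d['T_tool_cam']); Rt=R.from_quat(o['ee_rot']).as_matrix()
    q=T[:3,:3].T@(Rt.T@(p-np.array(o['position']))-T[:3,3]); th=np.arctan2(np.hypot(q[0],q[1]),q[2]); n=q[:2]/np.hypot(q[0],q[1])
    return np.array([K[0,2]+K[0,0]*th*n[0],K[1,2]+K[1,1]*th*n[1]])
def crop(f,u0,v0,u1,v1,s,out):
    i=cv2.imread('pics/'+f)[v0:v1,u0:u1]; cv2.imwrite('pics/'+out,cv2.resize(i,None,fx=s,fy=s,interpolation=cv2.INTER_CUBIC))
E
python3 - <<'E'
from h import *
for n in ['side','top','wrist']: save(n,n+'0.png')
o=get_obs(); print(o); print(nose_length() if callable(nose_length) else nose_length)
d,_=load('wrist0.png'); print(d['intrinsics'],d['T_tool_cam'])
E
```

```text
{'t': 0.15, 'joint_positions': array([ 1.08887937e+00,  8.77940237e-02,  1.37188570e+00, -1.23683860e-05,
        1.68358496e+00, -1.03094763e-01]), 'joint_vel': array([-0.00031036, -0.00238493, -0.005515  , -0.0006861 ,  0.00026578,
        0.00149589]), 'joint_efforts': array([ 1.12732385e-03, -3.40646088e+01, -3.02791035e+01,  7.18257576e-02,
        3.05708894e-02, -1.16350611e-04]), 'position': array([203.23527799, 510.66942889, 226.57906343]), 'ee_rot': array([ 8.27594936e-01,  5.61325149e-01, -7.33595386e-04,  4.00996559e-04]), 'contact_force': array([-0.10482639, -0.28865281, -0.28380054]), 'torque': array([0.041137  , 0.03731866, 0.04434696]), 'width': 94.09017269445187}
22.0
[[371.64829954   0.         325.6718397 ]
 [  0.         371.64829954 241.53840548]
 [  0.           0.           1.        ]] [[ 9.99999646e-01  6.64789050e-04 -5.16465492e-04 -7.62693525e-01]
 [-4.97418613e-04  9.61560988e-01  2.74591005e-01 -8.07585380e+01]
 [ 6.79158162e-04 -2.74590650e-01  9.61560977e-01 -1.57503097e+02]
 [ 0.00000000e+00  0.00000000e+00  0.00000000e+00  1.00000000e+00]]
```

View pics/top0.png

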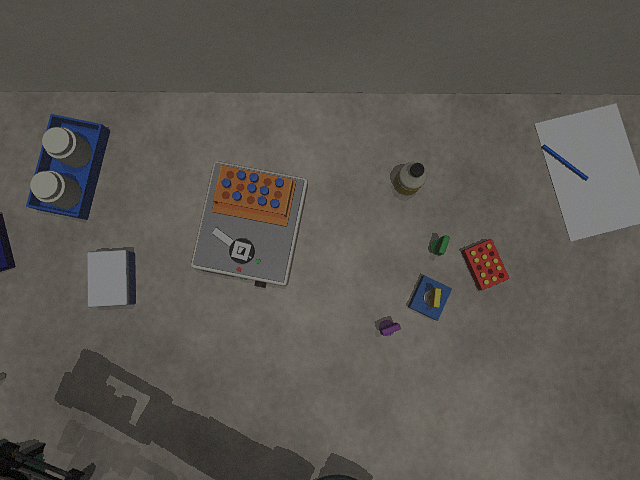

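View pics/side0.png

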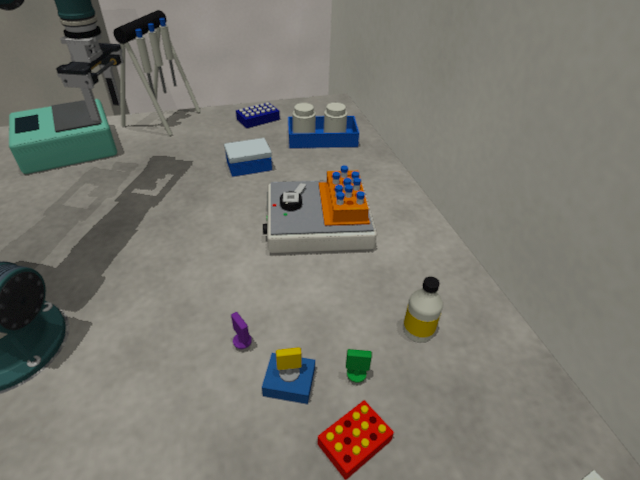

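View pics/wrist0.png

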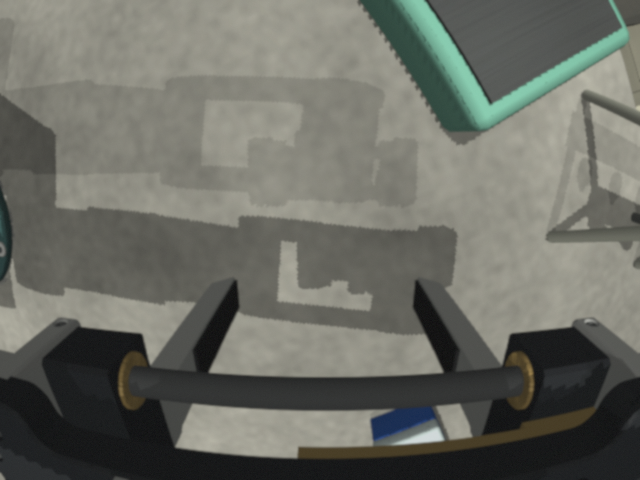

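Top view: yellow key in the blue stand at (436,298). Lookalikes are the green key at (440,244) and the purple one at (390,327). The shaker lock is at (241,251), the red rack at (486,264), the bottle at (410,178), and the tip box at (110,278). Next I'll enlarge the crops.

Run:
```python
from h import *
crop('top0.png',370,220,520,340,5,'ctop_key.png')
crop('top0.png',185,150,315,295,4,'ctop_sh.png')
crop('side0.png',220,290,400,480,3,'cs_key.png')
crop('side0.png',255,160,385,260,6,'cs_sh.png')
for n,u,v,z in [('key top',437,297,83),('stand',430,297,30),('lock',241,251,89),('bottle',410,178,140),('red',486,264,36),('green',440,244,78),('purple',390,327,78)]: print(n,px2w('top0.png',u,v,z))
for n,u,v,z in [('key top',289,353,95),('lock',291,197,89)]: print(n,px2w('side0.png',u,v,z))
```

```text
key top [ 499.43431007 -215.47889693   83.        ]
stand [ 499.39134648 -211.6583762    30.        ]
lock [599.00709465 210.47273269  89.        ]
bottle [ 749.79547886 -151.12837993  140.        ]
red [ 574.15252267 -340.17272348   36.        ]
green [ 615.72003284 -226.06032004   78.        ]
purple [ 434.8624942  -112.90010601   78.        ]
key top [ 497.80891312 -218.94302243   95.        ]
lock [600.45262348 207.58140843  89.        ]
```

View pics/ctop_key.png

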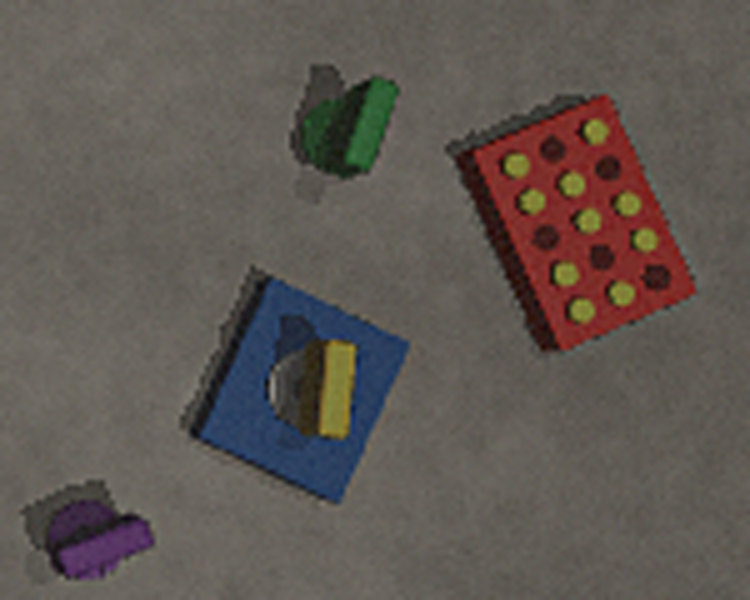

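View pics/ctop_sh.png

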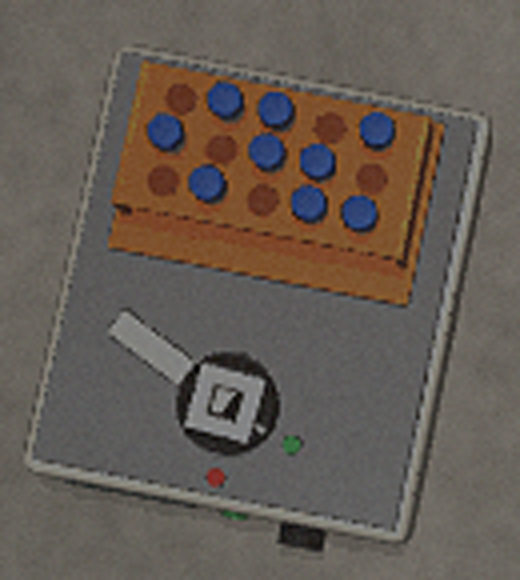

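View pics/cs_key.png

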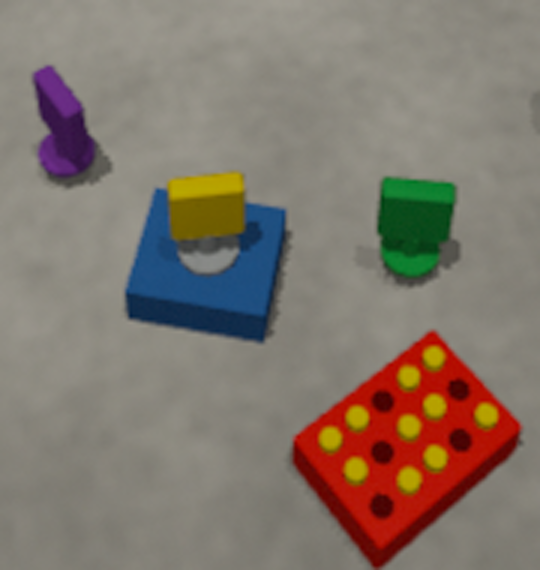

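View pics/cs_sh.png

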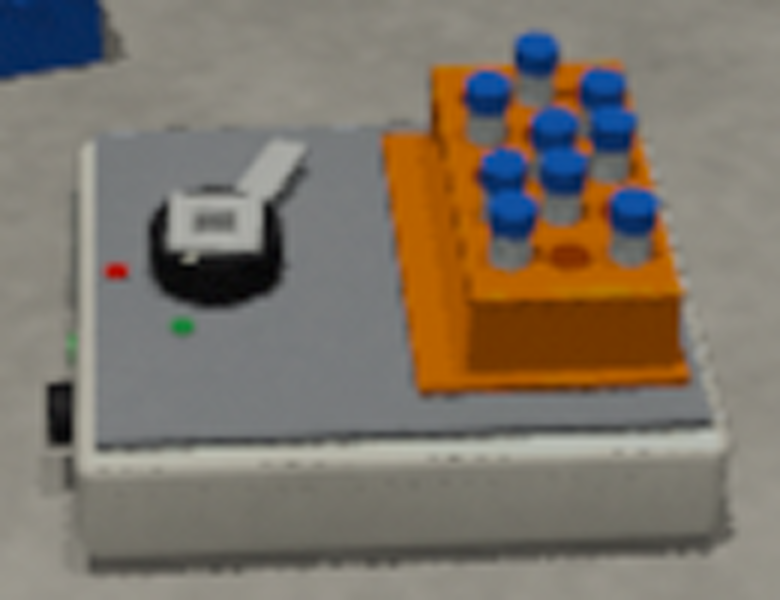

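>>> apply_moves(series=[[-0.0332, 0.032, 0, 0, 0, 0, 1], [-0.0332, 0.032, 0, 0, 0, 0, 1], [-0.0332, 0.032, 0, 0, 0, 0, 1], [-0.0332, 0.032, 0, 0, 0, 0, 1], [-0.0332, 0.032, 0, 0, 0, 0, 1], [-0.0332, 0.032, 0, 0, 0, 0, 1], [-0.0332, 0.032, 0, 0, 0, 0, 1], [-0.0332, 0.032, 0, 0, 0, 0, 1], [-0.0332, 0.032, 0, 0, 0, 0, 1], [-0.0332, 0.032, 0, 0, 0, 0, 1], [-0.0332, 0.032, 0, 0, 0, 0, 1], [-0.0332, 0.032, 0, 0, 0, 0, 1], [-0.0332, 0.032, 0, 0, 0, 0, 1], [-0.0332, 0.032, 0, 0, 0, 0, 1], [-0.0332, 0.032, 0, 0, 0, 0, 1], [-0.0332, 0.032, 0, 0, 0, 0, 1], [-0.0332, 0.032, 0, 0, 0, 0, 1], [0, 0, 0, 0, 0, -0.107, 1], [0, 0, 0, 0, 0, -0.107, 1], [0, 0, 0, 0, 0, -0.107, 1]], force=40)

```text
t: 2.15
position: [500.0, -215.1, 226.6]
ee_rot: [0.726, 0.688, -0.0, -0.001]
contact_force: [0.1, -0.4, 0.2]
width: 93.7
```

Run:
```python
from h import *
d,o=save('wrist','w1.png'); m=R.from_quat(o['ee_rot']).as_matrix(); print(o['t'],o['position'],o['joint_positions'],m[:,0],m[:,2],np.arctan2(m[1,0],m[0,0]))
save('side','s1.png')
```

```text
2.15 [ 499.9509287  -215.0968221   226.55186917] [-5.10604535e-01  7.58772700e-02  1.38471733e+00  2.06210267e-04
  1.68275871e+00 -2.02687549e+00] [5.44762228e-02 9.98514607e-01 9.59457891e-04] [-0.00143594  0.00103922 -0.99999843] 1.5162930983207121
```

View pics/w1.png

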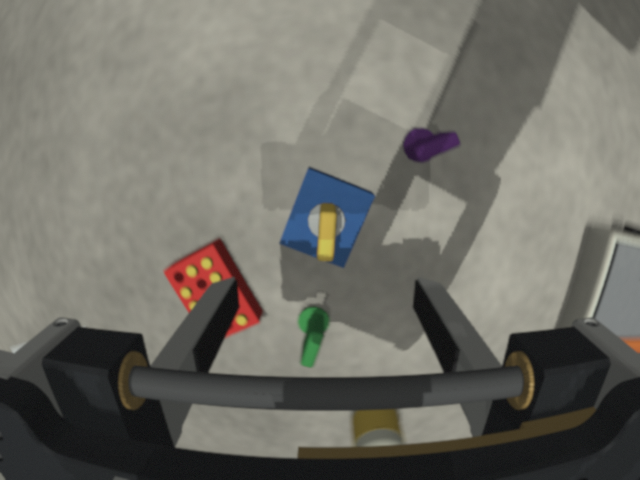

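Run:
```python
from h import *
crop('w1.png',265,155,395,280,6,'cw1.png'); crop('s1.png',240,320,340,420,6,'cs1.png')
```

```text
(no output)
```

View pics/cw1.png

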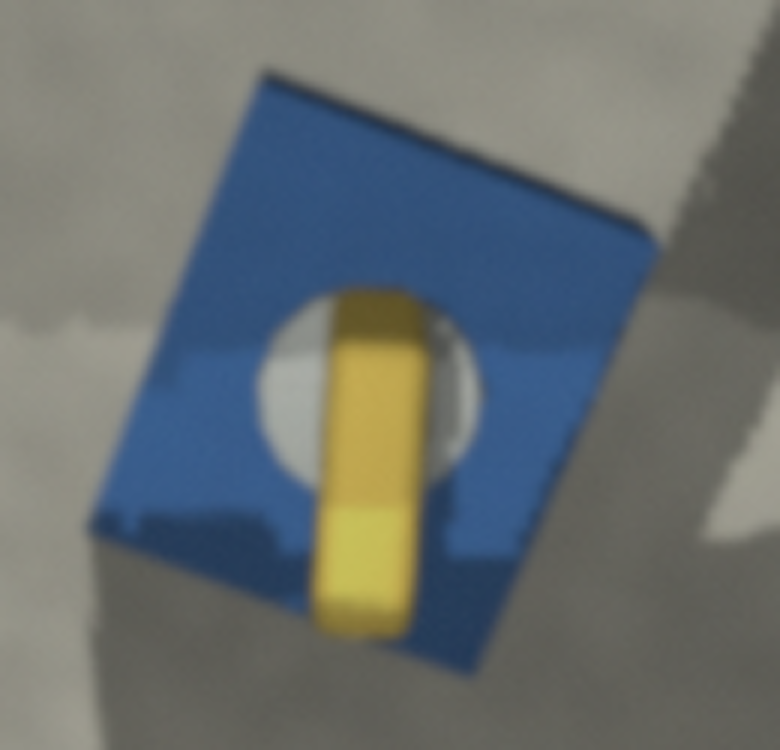

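View pics/cs1.png

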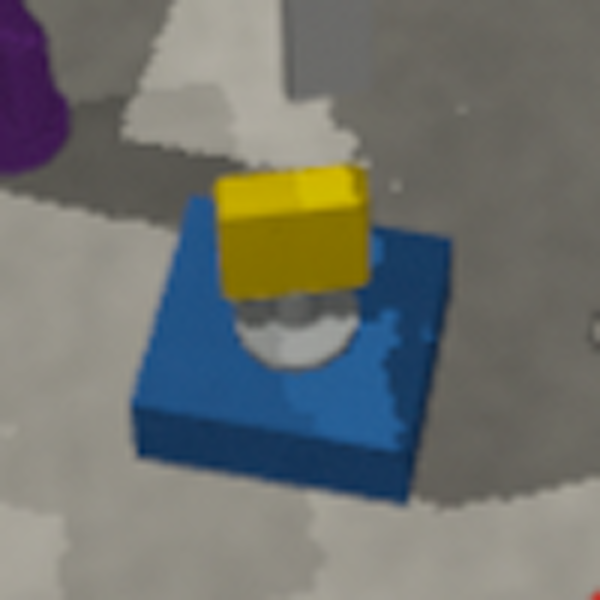

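Run:
```python
from h import *
def P(u,v,z,f='w1.png'): return px2w(f,265+u/6,155+v/6,z)
S=[P(*p,30) for p in [(265,75),(655,240),(470,675),(92,525)]]
print(np.round(S,1),'c',np.mean(S,0)); print([np.linalg.norm(S[i]-S[(i+1)%4]) for i in range(4)])
F=[P(*p,35) for p in [(258,392),(483,392)]]; print('flange',F,np.mean(F,0))
F=np.array([P(u,v,35) for u,v in [(258,392),(483,392),(290,465),(465,470),(300,310)]])
H=[P(*p,95) for p in [(332,342),(428,342),(410,605),(315,600)]]
print(np.round(H,1),np.mean(H,0),[np.linalg.norm(H[i]-H[(i+1)%4]) for i in range(4)])
v=H[2]-H[1]; w=H[3]-H[0]; print(np.arctan2(v[1],v[0]),np.arctan2(w[1],w[0]))
T=[px2w('top0.png',370+u/5,220+v/5,95) for u,v in [(325,340),(356,342),(350,438),(318,437)]]; print('top',np.mean(T,0))
S=[px2w('top0.png',370+u/5,220+v/5,30) for u,v in [(268,278),(409,345),(340,502),(200,434)]]; print('topstand',np.mean(S,0))
S=[px2w('s1.png',240+u/6,320+v/6,95) for u,v in [(217,182),(365,168),(370,197),(220,217)]]; print('side',np.mean(S,0))
```

```text
[[ 445.8 -228.4   30. ]
 [ 475.5 -167.3   30. ]
 [ 547.9 -200.3   30. ]
 [ 518.2 -261.8   30. ]] c [ 496.84552325 -214.45744038   30.        ]
[np.float64(67.89231289474228), np.float64(79.57854502129949), np.float64(68.34404801449382), np.float64(79.76561633174003)]
flange [array([ 496.12164084, -232.442131  ,   35.        ]), array([ 498.06833045, -196.38604302,   35.        ])] [ 497.09498565 -214.41408701   35.        ]
[[ 476.7 -218.6   95. ]
 [ 477.4 -205.9   95. ]
 [ 513.7 -210.1   95. ]
 [ 512.3 -223.    95. ]] [ 495.02438085 -214.40290091   95.        ] [np.float64(12.684106517427479), np.float64(36.56615547083418), np.float64(12.970848972608326), np.float64(35.86289508005479)]
-0.11375570400586694 -0.1223862908514144
top [ 497.66967116 -213.66019437   95.        ]
topstand [ 497.37844216 -213.57138059   30.        ]
side [ 498.11757864 -216.68239555   95.        ]
```

>>> apply_moves(series=[[0.0005, -0.003, 0, 0, 0, 0.055, 1], [0, 0, 0.03, 0, 0, 0, 1], [0, 0, 0.03, 0, 0, 0, 1], [0, 0, 0.03, 0, 0, 0, 1], [0, 0, 0.03, 0, 0, 0, 1], [0, 0, 0.02, 0, 0, 0, 1], [0, 0, 0.0086, 0, 0, 0, 1], [0, 0, 0, 0, 0, 0, 1]])

```text
t: 3.05
position: [496.3, -213.2, 77.5]
ee_rot: [0.746, 0.666, -0.0, -0.002]
contact_force: [-0.3, 0.3, -0.2]
width: 93.9
```

Run:
```python
from h import *
d,o=save('wrist','w2.png'); m=R.from_quat(o['ee_rot']).as_matrix(); print(o['t'],o['position'],m[:,2],np.arctan2(m[1,0],m[0,0]))
```

```text
3.05 [ 496.28445899 -213.23201567   77.45043673] [-0.00269504  0.00162473 -0.99999505] 1.4569697533344173
```

View pics/w2.png

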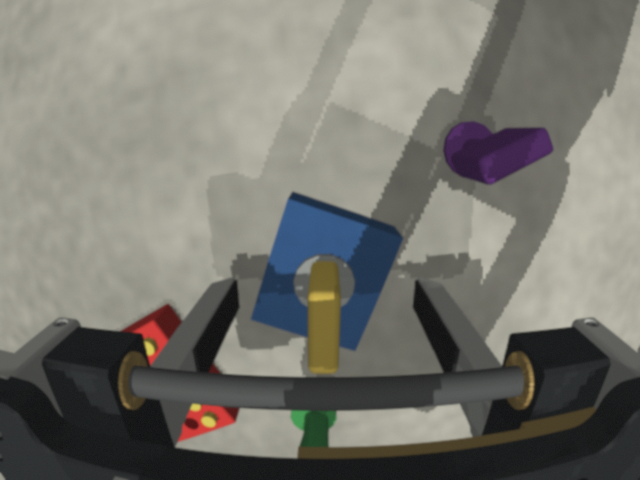

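The fingers straddle the yellow handle (column 324, rows 290–370) and clear the stand and red rack. Closing now.

>>> apply_moves(series=[[0, 0, 0, 0, 0, 0, -1], [0, 0, 0, 0, 0, 0, -1], [0, 0, 0, 0, 0, 0, -1], [0, 0, 0, 0, 0, 0, -1], [0, 0, 0, 0, 0, 0, -1], [0, 0, 0, 0, 0, 0, -1], [0, 0, 0, 0, 0, 0, -1], [0, 0, 0, 0, 0, 0, -1]], force=40)

```text
t: 3.9
position: [497.1, -213.8, 78.8]
ee_rot: [0.746, 0.666, 0.0, -0.0]
contact_force: [-0.2, -0.2, 0.4]
width: 33.5
```

Run:
```python
from h import *
d,o=save('wrist','w3.png'); m=R.from_quat(o['ee_rot']).as_matrix(); print(o['t'],o['position'],o['width'],o['contact_force'],m[:,2],np.arctan2(m[1,0],m[0,0]))
crop('w3.png',230,180,420,390,4,'cw3.png')
```

```text
3.9 [ 497.12659614 -213.843326     78.79385036] 33.54527193226385 [-0.15620315 -0.2058442   0.36129201] [-5.93116006e-05  1.53575908e-04 -9.99999986e-01] 1.4579794986798262
```

View pics/cw3.png

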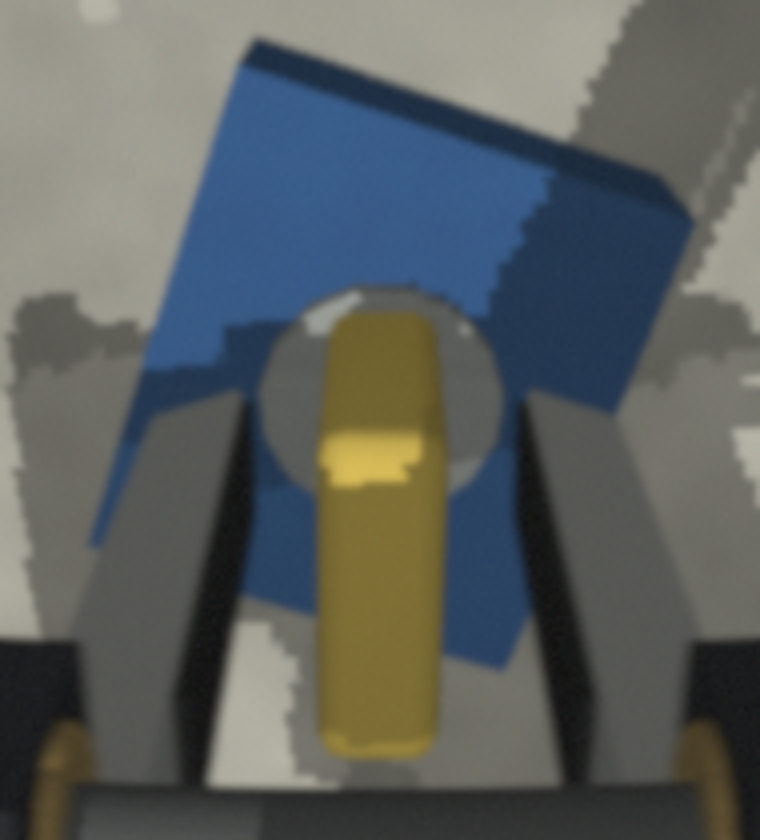

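>>> apply_moves(series=[[0, 0, 0, 0, 0, 0, -1], [0, 0, 0, 0, 0, 0, -1], [0, 0, 0, 0, 0, 0, -1], [0, 0, 0, 0, 0, 0, -1], [0, 0, 0, 0, 0, 0, -1]])

```text
t: 4.45
position: [497.1, -213.9, 78.8]
ee_rot: [0.746, 0.666, -0.0, 0.0]
contact_force: [0.0, -0.2, -0.2]
width: 13.5
```

Run:
```python
from h import *
d,o=save('wrist','w4.png'); m=R.from_quat(o['ee_rot']).as_matrix(); print(o['t'],o['position'],o['width'],o['contact_force'],m[:,2],np.arctan2(m[1,0],m[0,0]))
crop('w4.png',230,180,420,390,4,'cw4.png')
f=lambda u,v,z:px2w('w3.png',230+u/4,180+v/4,z)
print([f(*p,35) for p in [(258,395),(503,395),(380,287)]])
print('handle',[f(*p,95) for p in [(322,450),(440,450),(320,745),(438,745),(380,440),(380,758)]])
print('stand',[f(*p,30) for p in [(243,68),(692,222),(505,668),(92,547)]], np.mean([f(*p,30) for p in [(243,68),(692,222),(505,668),(92,547)]],0))
```

```text
4.45 [ 497.14108107 -213.94104951   78.81224441] 13.453075740225746 [ 0.01959848 -0.17731749 -0.24618473] [-1.58467805e-05 -8.38936176e-05 -9.99999996e-01] 1.4579228307601997
[array([ 494.10519656, -232.43752294,   35.        ]), array([ 498.096685  , -196.94041765,   35.        ]), array([ 479.66106591, -212.89519545,   35.        ])]
handle [array([ 477.82758429, -218.59597582,   95.        ]), array([ 479.19322957, -206.44737608,   95.        ]), array([ 514.75455356, -223.63544424,   95.        ]), array([ 516.24960188, -210.24877486,   95.        ]), array([ 477.36234505, -212.49519704,   95.        ]), array([ 517.32651094, -217.03372695,   95.        ])]
stand [array([ 447.04648212, -228.60062596,   30.        ]), array([ 476.53618341, -166.79632928,   30.        ]), array([ 548.0453979 , -200.26499224,   30.        ]), array([ 519.00017494, -263.05862716,   30.        ])] [ 497.65705959 -214.68014366   30.        ]
```

View pics/cw4.png

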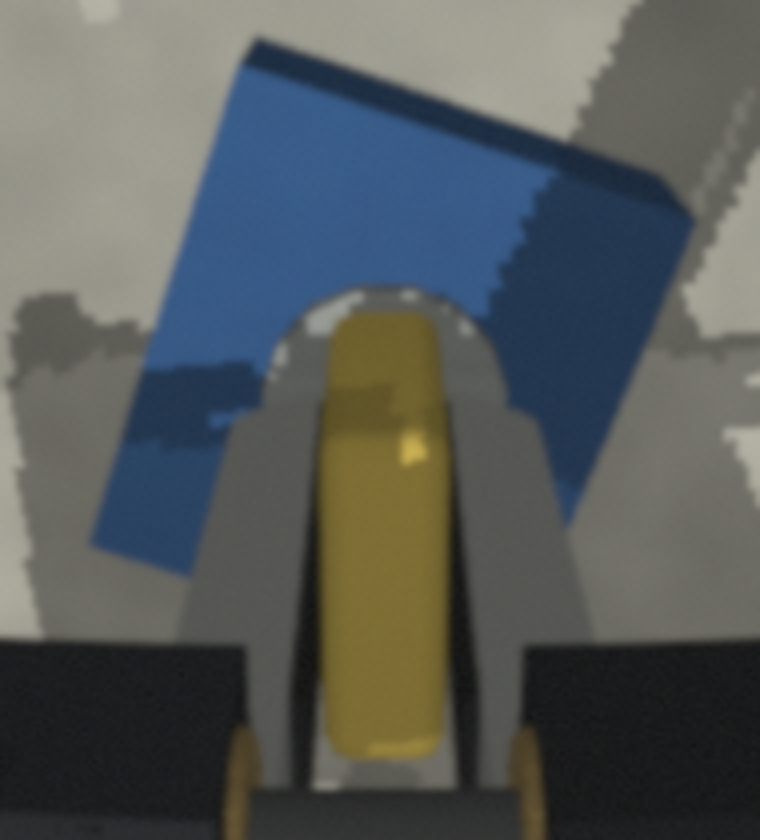

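>>> apply_moves(series=[[0, 0, -0.015, 0, 0, 0, -1], [0, 0, -0.03, 0, 0, 0, -1], [0, 0, -0.04, 0, 0, 0, -1], [0, 0, -0.04, 0, 0, 0, -1], [0, 0, -0.03, 0, 0, 0, -1], [0.0439, 0.0114, 0, 0, 0, 0, -1], [0.0439, 0.0114, 0, 0, 0, 0, -1], [0.0439, 0.0114, 0, 0, 0, 0, -1], [0.0439, 0.0114, 0, 0, 0, 0, -1], [0.0439, 0.0114, 0, 0, 0, 0, -1], [0.0439, 0.0114, 0, 0, 0, 0, -1], [0.0439, 0.0114, 0, 0, 0, 0, -1], [0.0439, 0.0114, 0, 0, 0, 0, -1], [0.0439, 0.0114, 0, 0, 0, 0, -1], [0.0439, 0.0114, 0, 0, 0, 0, -1], [0, 0, 0, 0, 0, 0, -1], [0, 0, 0, 0, 0, 0, -1], [0, 0, 0, 0, 0, 0, -1]])

```text
t: 6.3
position: [659.7, 208.5, 234.5]
ee_rot: [0.746, 0.666, -0.0, 0.0]
contact_force: [0.2, -0.5, -1.6]
width: 14.1
```

Run:
```python
from h import *
d,o=save('wrist','w5.png'); m=R.from_quat(o['ee_rot']).as_matrix(); print(o['t'],o['position'],o['width'],o['joint_positions'],m[:,2],np.arctan2(m[1,0],m[0,0]))
```

```text
6.3 [659.66789832 208.54641389 234.5191495 ] 14.08869139002852 [ 2.24548129e-01  4.11691965e-01  9.62109137e-01 -5.42066097e-04
  1.76770590e+00 -1.23273433e+00] [ 2.01839644e-04 -4.99180328e-04 -9.99999855e-01] 1.457176323083426
```

View pics/w5.png

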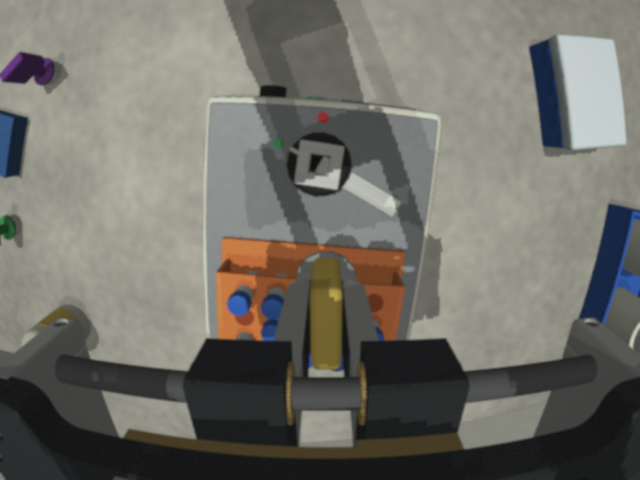

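Run:
```python
from h import *
crop('w5.png',270,110,410,220,5,'cw5.png'); crop('w5.png',270,230,390,380,5,'cw5k.png')
```

```text
(no output)
```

View pics/cw5.png

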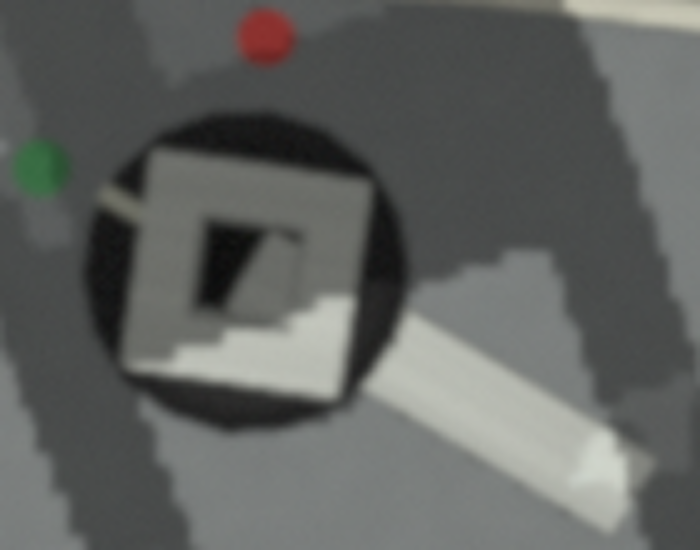

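View pics/cw5k.png

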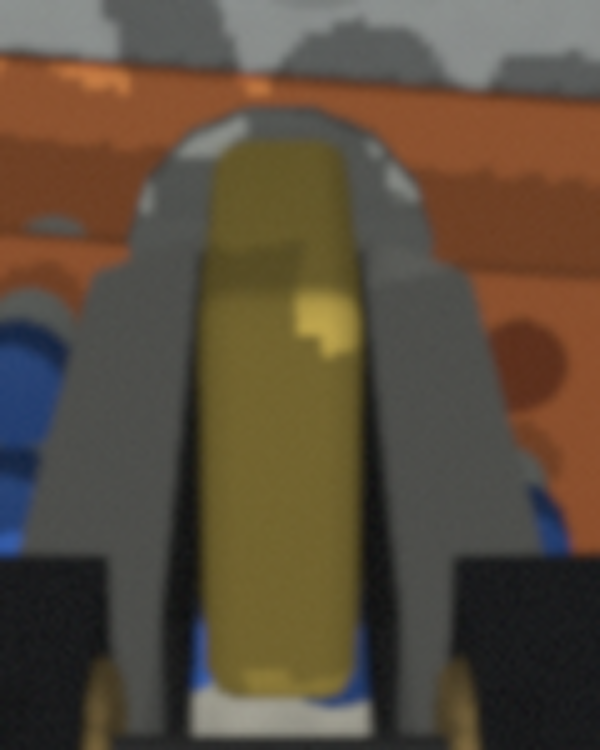

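Run:
```python
from h import *
f=lambda u,v,z:px2w('w5.png',270+u/5,110+v/5,z)
def rep(n,pts,z):
    S=np.array([f(*p,z) for p in pts]); v=S[1]-S[0]; w=S[2]-S[3]
    print(n,S.mean(0),[round(np.linalg.norm(S[i]-S[(i+1)%4]),1) for i in range(4)],'side yaw',np.arctan2(v[1],v[0]),np.arctan2(w[1],w[0]), 'other', [np.arctan2(*(S[i]-S[j])[[1,0]]) for i,j in [(3,0),(2,1)]])
rep('sq',[(153,150),(373,182),(342,400),(123,368)],89)
rep('sock',[(205,215),(305,230),(292,325),(192,310)],89)
tip=(f(655,463,75)+f(608,532,75))/2; c=f(245,272,89); print(tip, np.arctan2(*(tip-c)[[1,0]]), 'red',f(266,38,65),'mark',f(120,205,80))
# shaker corners
```

```text
sq [600.36134454 209.46860086  89.        ] [np.float64(35.9), np.float64(36.2), np.float64(36.3), np.float64(36.1)] side yaw 1.3101254612983524 1.3085579758321546 other [np.float64(-0.2592485442491206), np.float64(-0.24698116946439602)]
sock [599.55845363 209.70357702  89.        ] [np.float64(16.4), np.float64(15.7), np.float64(16.5), np.float64(15.7)] side yaw 1.305410266283665 1.3050350291040105 other [np.float64(-0.25381626746848945), np.float64(-0.24630443341271968)]
[647.01425033 271.58901104  75.        ] 0.9239128610571605 red [560.90807795 216.79427416  65.        ] mark [586.69868665 189.45804025  80.        ]
```

Run:
```python
from h import *
d,o=load('w5.png'); z=o['position'][2]-61.8
f=lambda u,v,zz:px2w('w5.png',270+u/5,230+v/5,zz)
m=R.from_quat(o['ee_rot']).as_matrix(); p=np.array(o['position'])
loc=lambda q:np.round((m.T@(q-p)),2)
print('flange l r top',[loc(f(u,v,z+18)) for u,v in [(130,235),(434,235),(281,107)]])
print('handle top: l r',[loc(f(u,v,z+78)) for u,v in [(200,420),(362,420),(210,650),(358,650),(281,697),(281,290)]])
print('neck bottom end of handle (z34)',loc(f(281,140,z+34)))
```

```text
flange l r top [array([-17.92,  -2.  ,  43.81]), array([17.48, -2.03, 43.79]), array([ -0.35, -17.67,  43.8 ])]
handle top: l r [array([ -7.26,  -8.6 , -16.2 ]), array([  6.5 ,  -8.61, -16.21]), array([ -6.77,  15.1 , -16.19]), array([  6.61,  15.09, -16.2 ]), array([ -0.34,  20.38, -16.19]), array([ -0.39, -20.69, -16.21])]
neck bottom end of handle (z34) [ -0.36 -19.06  27.8 ]
```

>>> apply_moves(series=[[0, 0, 0, 0, 0, 0.0735, -1], [0, 0, 0, 0, 0, 0.0735, -1], [-0.0071, -0.0288, 0, 0, 0, 0, -1], [-0.007, -0.0288, 0, 0, 0, 0, -1], [0, 0, 0.03, 0, 0, 0, -1], [0, 0, 0.03, 0, 0, 0, -1], [0, 0, 0.012, 0, 0, 0, -1], [0, 0, 0, 0, 0, 0, -1], [0, 0, 0, 0, 0, 0, -1], [0, 0, 0, 0, 0, 0, -1]])

```text
t: 7.35
position: [601.7, 210.6, 164.2]
ee_rot: [0.793, 0.609, 0.002, 0.001]
contact_force: [0.1, -0.6, -1.7]
width: 13.8
```

Run:
```python
from h import *
d,o=save('wrist','w6.png'); m=R.from_quat(o['ee_rot']).as_matrix(); print(o['t'],o['position'],o['contact_force'],m[:,2],np.arctan2(m[1,0],m[0,0]))
save('side','s6.png'); crop('s6.png',250,120,350,220,6,'cs6.png'); crop('w6.png',230,180,420,390,4,'cw6.png')
print(w2px('s6.png',[600.3,209.5,89]),w2px('s6.png',o['position']-np.array([0,0,61.8])))
```

```text
7.35 [601.74081109 210.58349645 164.24609055] [ 0.11708258 -0.64815375 -1.73285744] [ 3.69221898e-03  9.96105872e-04 -9.99992688e-01] 1.3104443650374125
[290.75413162 196.54841113] [291.13478863 191.56189987]
```

View pics/cs6.png

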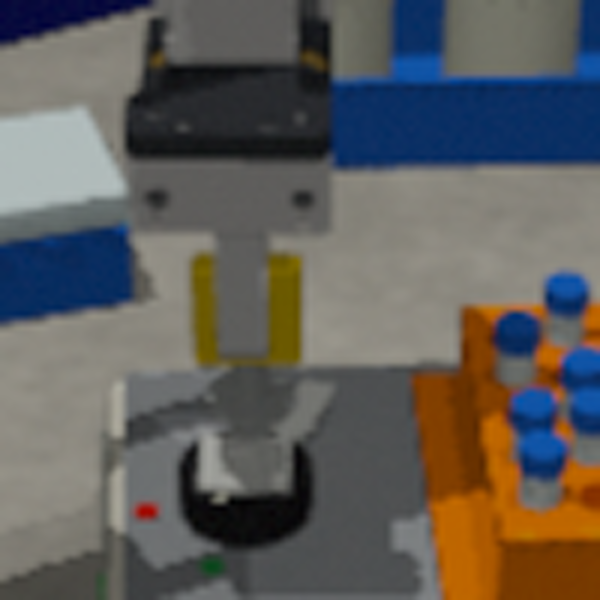

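View pics/cw6.png

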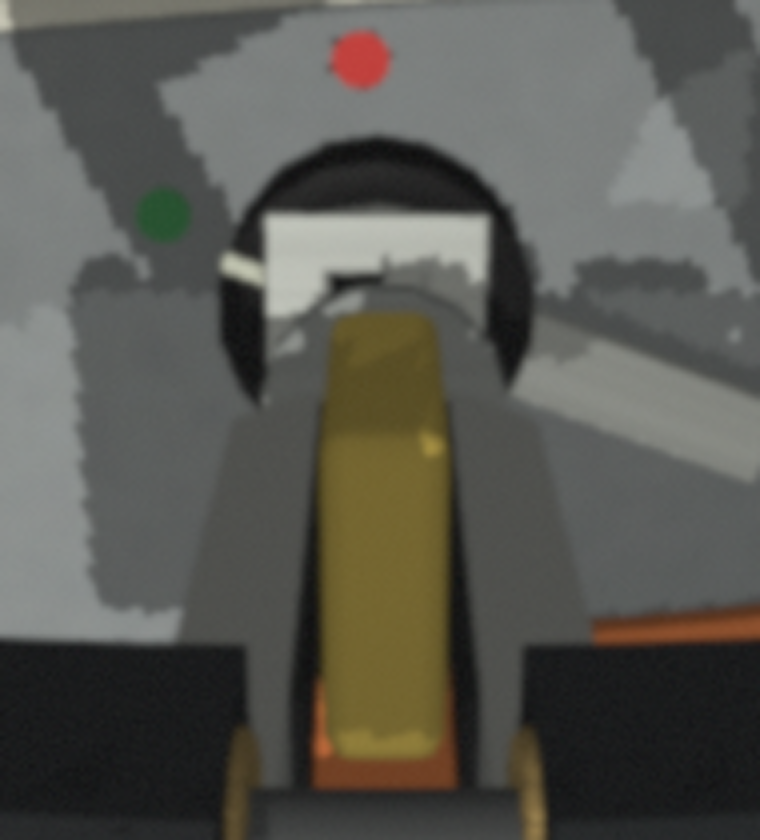

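Run:
```python
from h import *
d,o=load('w6.png'); m=R.from_quat(o['ee_rot']).as_matrix(); p=np.array(o['position'])
f=lambda u,v,zz:px2w('w6.png',230+u/4,180+v/4,zz)
A,B=f(264,213,89),f(490,214,89); v=B-A; print(A,B,np.linalg.norm(v),'yaw',np.arctan2(v[1],v[0]))
n=np.array([-(A-B)[1],(A-B)[0],0]); n/=np.linalg.norm(n); c=(A+B)/2+n*18; c2=(A+B)/2-n*18; print('centre',c,c2, (m.T@(c-p)),(m.T@(c2-p)))
o=get_obs(); print(o['position'])
```

```text
[577.53284862 196.44354305  89.        ] [587.12109594 231.80154718  89.        ] 36.634996146647254 yaw 1.3059885855775186
centre [599.69954336 209.41151823  89.        ] [564.95440121 218.833572    89.        ] [-1.80188917 -1.91993204 75.2368361 ] [ -1.64148194 -37.91937831  75.11793479]
[601.59479154 210.80175154 163.91713891]
```

>>> apply_moves(series=[[0, 0, 0, 0, 0, 0, -1], [0, 0, 0, 0, 0, 0, -1], [0, 0, 0, 0, 0, 0, -1]])

```text
t: 7.75
position: [600.6, 210.8, 162.1]
ee_rot: [0.793, 0.61, 0.0, 0.0]
contact_force: [-1.2, -0.4, -0.8]
width: 13.8
```

Run:
```python
from h import *
o=get_obs(); m=R.from_quat(o['ee_rot']).as_matrix(); print(o['position'],m[:,2],m.T@(np.array([600.2,209.6,0])-o['position']))
```

```text
[600.64139167 210.78400612 162.08998669] [ 3.28826201e-04  1.21979786e-04 -9.99999938e-01] [ -1.29043435  -0.1690545  162.08968716]
```

>>> apply_moves(series=[[-0.0012, -0.0002, 0.003, 0, 0, 0, -1], [0, 0, 0.003, 0, 0, 0, -1], [0, 0, 0.003, 0, 0, 0, -1], [0, 0, 0.003, 0, 0, 0, -1], [0, 0, 0.003, 0, 0, 0, -1], [0, 0, 0, 0, 0, 0, -1], [0, 0, 0, 0, 0, 0, -1]])

```text
t: 8.45
position: [600.0, 209.6, 146.8]
ee_rot: [0.793, 0.61, -0.0, -0.0]
contact_force: [-0.2, -0.4, -2.2]
width: 13.6
```

>>> apply_moves(series=[[0, 0, 0.003, 0, 0, 0, -1], [0, 0, 0.003, 0, 0, 0, -1], [0, 0, 0.003, 0, 0, 0, -1], [0, 0, 0, 0, 0, 0, -1], [0, 0, 0, 0, 0, 0, -1]])

```text
t: 8.95
position: [600.1, 209.6, 137.8]
ee_rot: [0.793, 0.61, 0.0, 0.0]
contact_force: [0.2, -0.4, -1.1]
width: 13.6
```

>>> apply_moves(series=[[0, 0, 0.001, 0, 0, 0, -1], [0, 0, 0.0, 0, 0, 0, -1], [0, 0, 0.0, 0, 0, 0, -1]])

```text
t: 9.25
position: [600.1, 209.6, 137.8]
ee_rot: [0.793, 0.61, 0.0, 0.0]
contact_force: [-1.3, -0.7, 4.2]
width: 13.8
```

Run:
```python
from h import *
d,o=save('wrist','w7.png'); print(o['position'],o['contact_force'],o['torque'])
save('side','s7.png'); crop('s7.png',250,130,350,220,6,'cs7.png'); crop('w7.png',230,180,420,390,4,'cw7.png')
```

```text
[600.12929812 209.58030621 137.79160495] [-1.26221151 -0.66044046  4.16063428] [-0.19293047  0.40734321 -0.06546265]
```

View pics/cs7.png

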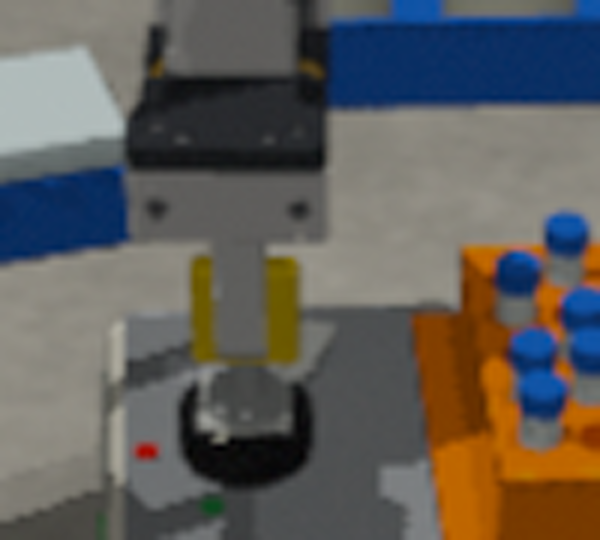

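View pics/cw7.png

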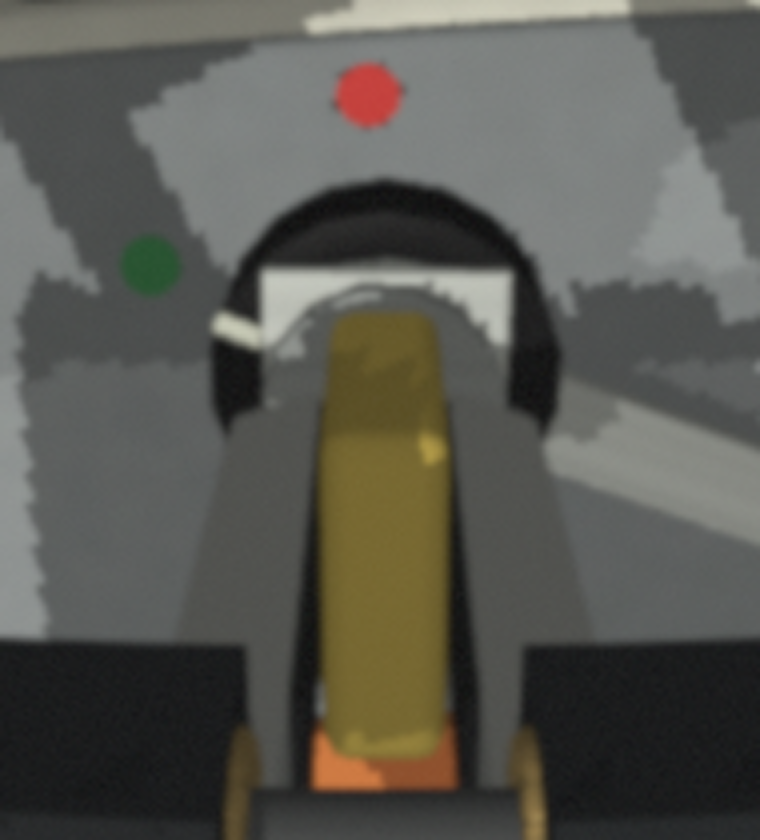

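Fully home: the flange is flat on the square, and z stopped at the expected 137.8 with about 5 N of contact. Now turning clockwise.

>>> apply_moves(series=[[0, 0, 0, 0, 0, 0.07, -1], [0, 0, 0, 0, 0, 0.07, -1], [0, 0, 0, 0, 0, 0.07, -1], [0, 0, 0, 0, 0, 0.07, -1], [0, 0, 0, 0, 0, 0.07, -1], [0, 0, 0, 0, 0, 0.07, -1], [0, 0, 0, 0, 0, 0.07, -1], [0, 0, 0, 0, 0, 0.07, -1], [0, 0, 0, 0, 0, 0.07, -1], [0, 0, 0, 0, 0, 0.07, -1], [0, 0, 0, 0, 0, 0.07, -1], [0, 0, 0, 0, 0, 0.07, -1], [0, 0, 0, 0, 0, 0.07, -1], [0, 0, 0, 0, 0, 0.07, -1], [0, 0, 0, 0, 0, 0.07, -1], [0, 0, 0, 0, 0, 0, -1], [0, 0, 0, 0, 0, 0, -1]])

```text
t: 11.05
position: [600.8, 210.4, 137.8]
ee_rot: [0.991, 0.131, 0.001, -0.001]
contact_force: [1.3, 2.1, 4.7]
width: 13.8
```

Run:
```python
from h import *
d,o=save('wrist','w8.png'); m=R.from_quat(o['ee_rot']).as_matrix(); print(o['position'],o['contact_force'],o['torque'],np.arctan2(m[1,0],m[0,0]),m[:,2])
crop('w8.png',180,150,460,390,2.8,'cw8.png')
```

```text
[600.80181459 210.42100903 137.79090996] [1.25918039 2.07905452 4.65623396] [ 0.44561014  0.02415595 -0.02519731] 0.262711675570101 [ 0.00252994  0.00192051 -0.99999496]
```

View pics/cw8.png

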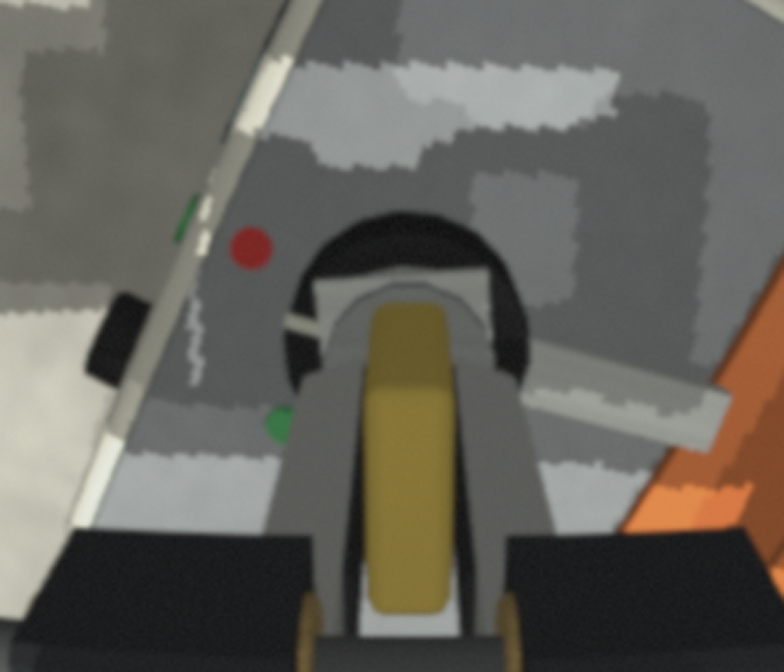

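The lock follows; the mark has not yet reached the red dot. About 0.2 rad to go.

>>> apply_moves(series=[[0, 0, 0, 0, 0, 0.05, -1], [0, 0, 0, 0, 0, 0.05, -1], [0, 0, 0, 0, 0, 0.05, -1], [0, 0, 0, 0, 0, 0.03, -1], [0, 0, 0, 0, 0, 0, -1], [0, 0, 0, 0, 0, 0, -1]])

```text
t: 11.7
position: [601.0, 210.4, 137.8]
ee_rot: [0.999, 0.041, 0.002, -0.001]
contact_force: [1.5, 3.6, 5.2]
width: 13.9
```

Run:
```python
from h import *
d,o=save('wrist','w9.png'); m=R.from_quat(o['ee_rot']).as_matrix(); print(o['position'],o['contact_force'],o['torque'],np.arctan2(m[1,0],m[0,0]),m[:,2])
crop('w9.png',180,150,460,390,2.8,'cw9.png')
```

```text
[600.99113094 210.37444656 137.7794819 ] [1.4545468  3.61527486 5.19133915] [ 0.57963954 -0.15332564  0.03256411] 0.08267974997646467 [ 0.00295481  0.00191061 -0.99999381]
```

View pics/cw9.png

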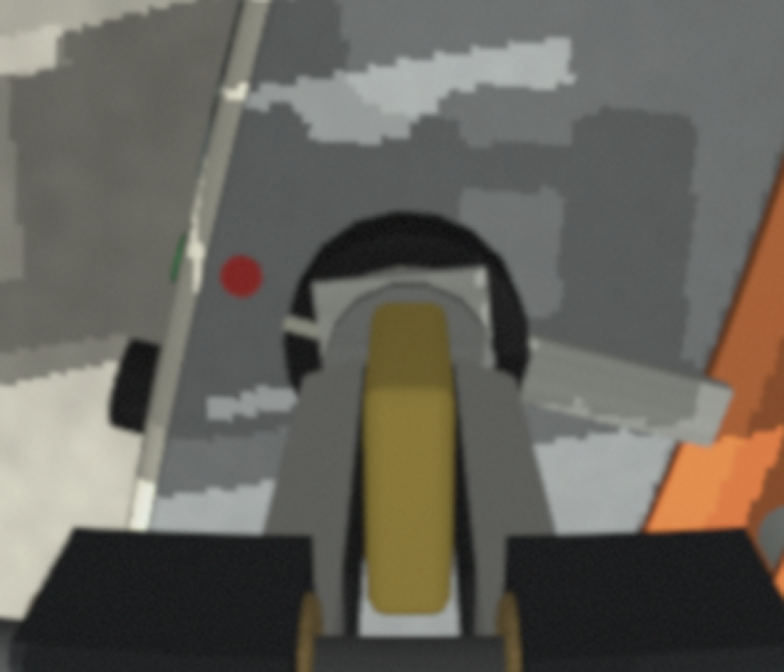

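Run:
```python
from h import *
f=lambda u,v,zz:px2w('w9.png',180+u/2.8,150+v/2.8,zz)
c=np.array([600.3,209.6,0])
for z in (70,75,80):
    t=(f(732,387,z)+f(710,443,z))/2; print(z,t,np.hypot(*(t-c)[:2]),np.arctan2(*(t-c)[[1,0]]))
r=f(241,276,65); k=f(287,324,82); print('red yaw',np.arctan2(*(c-r)[[1,0]]),'mark',np.arctan2(*(c-k)[[1,0]]))
```

```text
70 [678.91111149 191.45465736  70.        ] 80.6781278196486 -0.22685098558007502
75 [677.00364983 193.62634027  75.        ] 78.34926739697009 -0.2053170785127689
80 [675.09618817 195.79802318  80.        ] 76.05895297790977 -0.1824751638372747
red yaw -0.16480724310605938 mark -0.07005062075377153
```

>>> apply_moves(series=[[0, 0, 0, 0, 0, 0.04, -1], [0, 0, 0, 0, 0, 0.04, -1], [0, 0, 0, 0, 0, 0.02, -1], [0, 0, 0, 0, 0, 0, -1], [0, 0, 0, 0, 0, 0, -1]])

```text
t: 12.25
position: [600.7, 210.8, 137.8]
ee_rot: [1.0, -0.008, 0.001, -0.001]
contact_force: [0.5, 3.9, 4.9]
width: 14.1
```

Run:
```python
from h import *
d,o=save('wrist','w10.png'); m=R.from_quat(o['ee_rot']).as_matrix(); print(o['position'],o['contact_force'],o['torque'],np.arctan2(m[1,0],m[0,0]),m[:,2])
crop('w10.png',180,150,460,390,2.8,'cw10.png')
```

```text
[600.70058863 210.75653195 137.81376632] [0.50788256 3.92857476 4.90793988] [ 0.70672328 -0.08691725  0.14602439] -0.01681110906346174 [ 0.00239235  0.00252675 -0.99999395]
```

View pics/cw10.png

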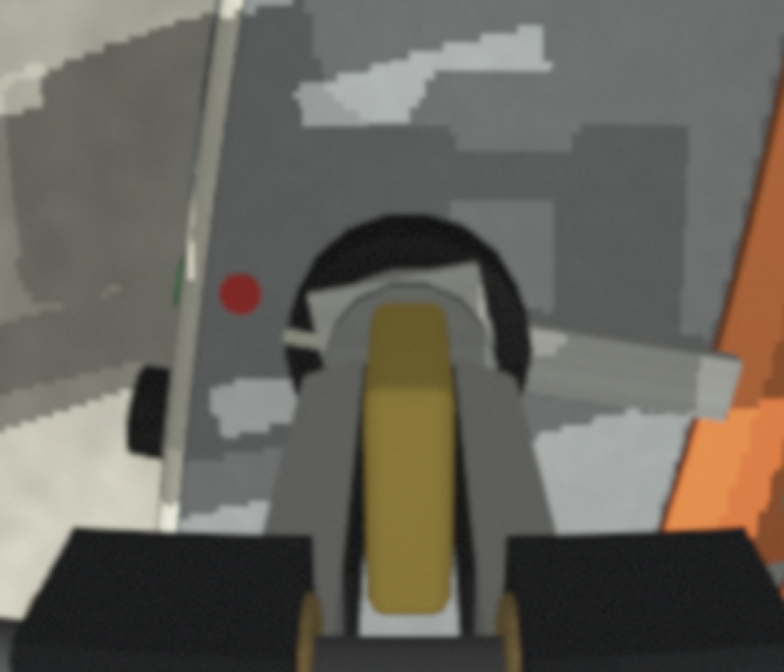

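The lock stalled at its stop: the moment rose to 0.15 N m while the finger stayed put over the rack foot. I'll centre the backlash and withdraw.

>>> apply_moves(series=[[0, 0, 0, 0, 0, -0.04, -1], [0, 0, 0, 0, 0, -0.04, -1], [0, 0, 0, 0, 0, -0.03, -1], [0, 0, 0, 0, 0, 0, -1], [0, 0, 0, 0, 0, 0, -1]])

```text
t: 12.8
position: [600.2, 210.3, 137.7]
ee_rot: [0.999, 0.046, 0.0, -0.001]
contact_force: [-0.1, 3.2, 5.8]
width: 13.7
```

Run:
```python
from h import *
o=get_obs(); m=R.from_quat(o['ee_rot']).as_matrix(); print(o['position'],o['contact_force'],o['torque'],np.arctan2(m[1,0],m[0,0]),o['joint_positions'])
```

```text
[600.1575443  210.27360259 137.73983251] [-0.11617793  3.22174729  5.84235929] [0.43634816 0.1805069  0.03955439] 0.09287640218738137 [2.47241257e-01 3.07844616e-01 1.28987407e+00 1.22636524e-03
 1.54262557e+00 1.54330344e-01]
```

>>> apply_moves(series=[[0, 0, -0.004, 0, 0, 0, -1], [0, 0, -0.004, 0, 0, 0, -1], [0, 0, -0.006, 0, 0, 0, -1], [0, 0, -0.01, 0, 0, 0, -1], [0, 0, -0.02, 0, 0, 0, -1], [0, 0, -0.03, 0, 0, 0, -1], [0, 0, -0.025, 0, 0, 0, -1], [0, 0, 0, 0, 0, 0, -1], [0, 0, 0, 0, 0, 0, -1]])

```text
t: 13.7
position: [599.9, 209.0, 235.7]
ee_rot: [0.999, 0.045, -0.0, 0.0]
contact_force: [0.4, 0.6, -1.8]
width: 13.4
```

Run:
```python
from h import *
d,o=save('wrist','w11.png'); m=R.from_quat(o['ee_rot']).as_matrix(); print(o['position'],o['contact_force'],o['torque'],np.arctan2(m[1,0],m[0,0]))
save('top','t11.png');crop('t11.png',185,150,315,295,4,'ct11.png')
```

```text
[599.89594123 209.01874915 235.66249375] [ 0.37934751  0.5678146  -1.76673603] [-0.05870822 -0.00324189  0.02183399] 0.09068888182461851
```

View pics/w11.png

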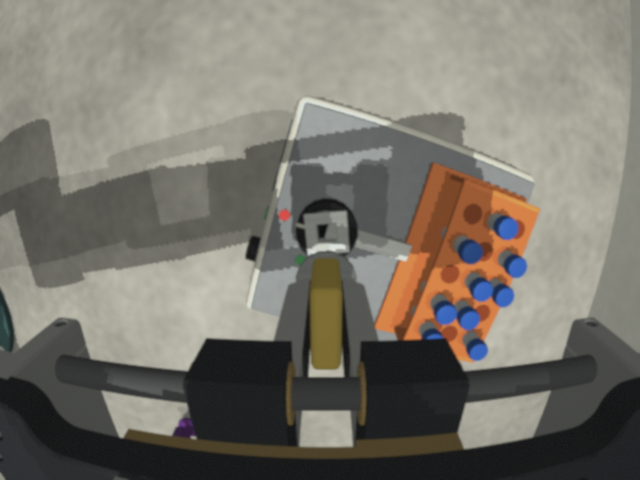

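Run:
```python
from h import *
crop('w11.png',270,170,430,280,5,'cw11.png')
f='w11.png'
a,b=px2w(f,305,99,65),px2w(f,533,180,65); v=b-a; print('shaker yaw',np.arctan2(v[1],v[0]),np.linalg.norm(v))
```

```text
shaker yaw -0.19530307385800996 231.6284207686267
```

View pics/cw11.png

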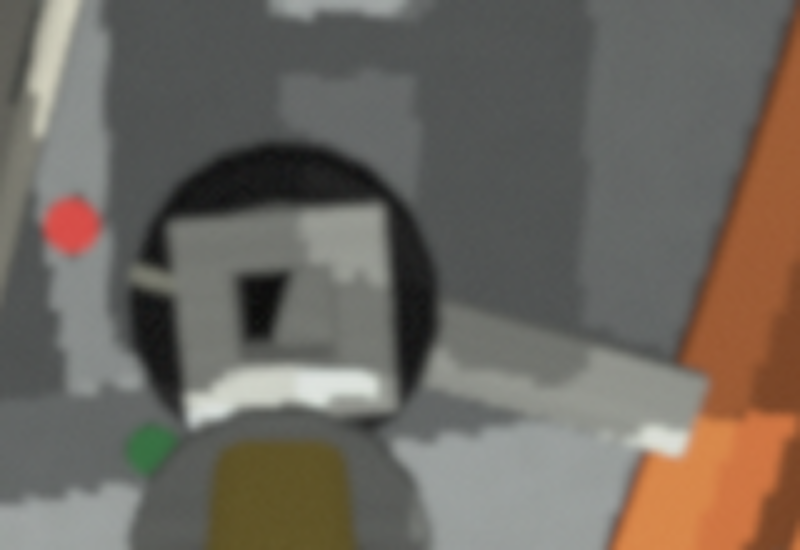

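Run:
```python
from h import *
f=lambda u,v,z:px2w('w11.png',270+u/5,170+v/5,z)
a,b=f(168,222,89),f(387,205,89); d=f(187,425,89); c=f(283,312,89)
print(np.arctan2(*(b-a)[[1,0]]),np.linalg.norm(b-a),(b+d)/2)
c=(b+d)/2; t=(f(707,380,75)+f(685,457,75))/2; print(np.arctan2(*(t-c)[[1,0]]),np.linalg.norm((t-c)[:2]))
r=f(72,226,65);print(np.arctan2(*(c-r)[[1,0]]))
```

```text
0.17038489754039876 36.70246780160615 [600.05679644 208.798928    89.        ]
-0.20374862364434113 78.60192764654089
-0.17929361472835903
```

>>> apply_moves(series=[[-0.0141, 0.0412, 0, 0, 0, 0, -1], [-0.0141, 0.0412, 0, 0, 0, 0, -1], [-0.0141, 0.0412, 0, 0, 0, 0, -1], [-0.0141, 0.0412, 0, 0, 0, 0, -1], [-0.0141, 0.0412, 0, 0, 0, 0, -1], [-0.0141, 0.0412, 0, 0, 0, 0, -1], [-0.0141, 0.0412, 0, 0, 0, 0, -1], [-0.0141, 0.0412, 0, 0, 0, 0, -1], [-0.0141, 0.0412, 0, 0, 0, 0, -1], [-0.0141, 0.0412, 0, 0, 0, 0, -1], [0, 0, 0.03, 0, 0, 0, -1], [0, 0, 0.03, 0, 0, 0, -1], [0, 0, 0.03, 0, 0, 0, -1], [0, 0, 0.03, 0, 0, 0, -1], [0, 0, 0.01, 0, 0, 0, -1], [0, 0, 0, 0, 0, 0, -1], [0, 0, 0, 0, 0, 0, -1], [0, 0, 0, 0, 0, 0, -1], [0, 0, 0, 0, 0, 0, -1]])

```text
t: 15.7
position: [498.1, -214.0, 107.8]
ee_rot: [0.999, 0.046, 0.001, 0.001]
contact_force: [-0.7, -0.1, -1.4]
width: 13.8
```

Run:
```python
from h import *
d,o=save('wrist','w12.png'); m=R.from_quat(o['ee_rot']).as_matrix(); print(o['position'],o['contact_force'],m[:,2],m.T@(np.array([497.2,-214.4,0])-o['position']))
save('side','s12.png'); crop('s12.png',240,310,340,410,6,'cs12.png'); crop('w12.png',180,150,460,390,2.8,'cw12.png')
```

```text
[ 498.06801017 -214.02695027  107.76162143] [-0.66310464 -0.11063878 -1.36397117] [ 0.00301477 -0.00165617 -0.99999408] [-1.20564240e+00  8.52000678e-02  1.07758985e+02]
```

View pics/cs12.png

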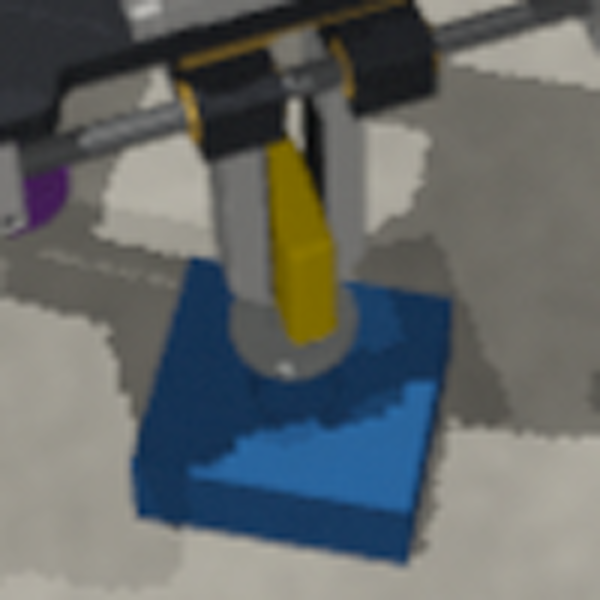

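View pics/cw12.png

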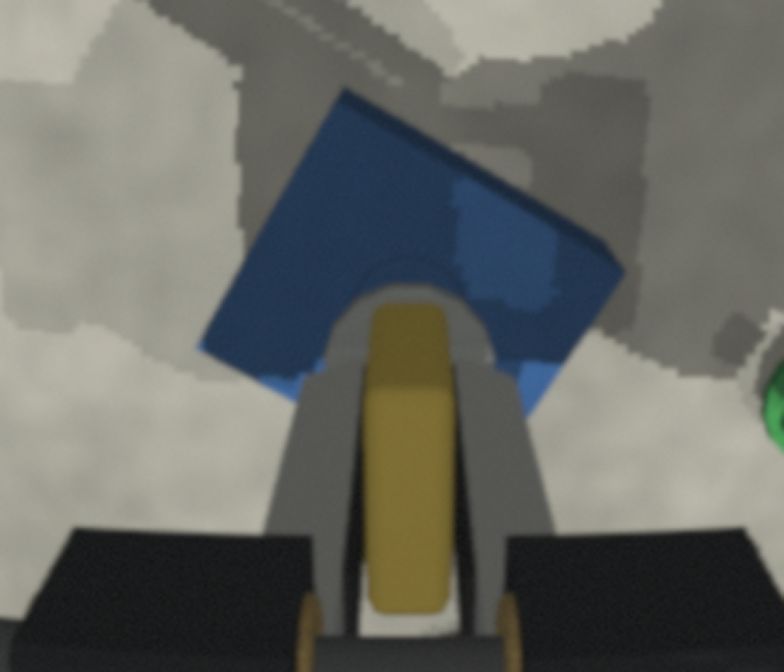

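>>> apply_moves(series=[[0, 0, 0, 0, 0, 0, -1], [0, 0, 0.004, 0, 0, 0, -1], [0, 0, 0.004, 0, 0, 0, -1], [0, 0, 0.004, 0, 0, 0, -1], [0, 0, 0.004, 0, 0, 0, -1], [0, 0, 0, 0, 0, 0, -1], [0, 0, 0, 0, 0, 0, -1]])

```text
t: 16.5
position: [497.0, -213.4, 89.6]
ee_rot: [0.999, 0.045, -0.0, -0.0]
contact_force: [-0.0, 0.3, -1.6]
width: 13.5
```

>>> apply_moves(series=[[0, 0.0008, 0.003, 0, 0, 0, -1], [0, 0, 0.003, 0, 0, 0, -1], [0, 0, 0.003, 0, 0, 0, -1], [0, 0, 0.0018, 0, 0, 0, -1], [0, 0, 0, 0, 0, 0, -1], [0, 0, 0, 0, 0, 0, -1]])

```text
t: 17.1
position: [497.2, -214.3, 79.0]
ee_rot: [0.999, 0.045, 0.0, -0.0]
contact_force: [-0.2, -0.6, -1.6]
width: 13.8
```

Run:
```python
from h import *
save('side','s13.png'); crop('s13.png',240,310,340,410,6,'cs13.png')
```

```text
(no output)
```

View pics/cs13.png

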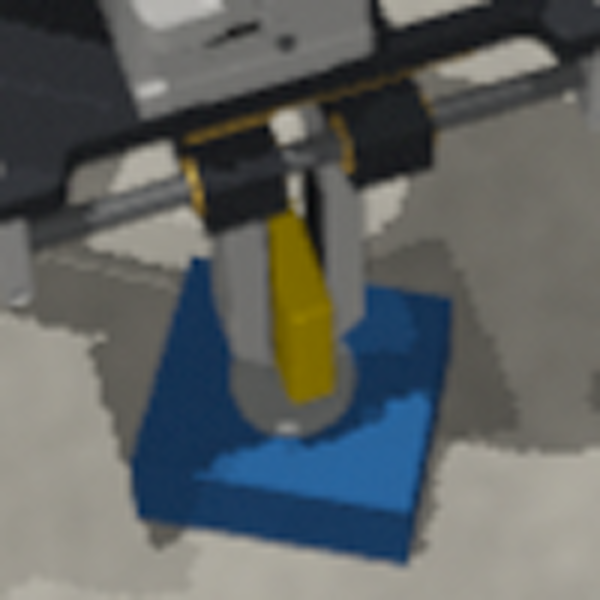

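>>> apply_moves(series=[[0, 0, 0.0004, 0, 0, 0, -1], [0, 0, 0, 0, 0, 0, -1], [0, 0, 0, 0, 0, 0, 0], [0, 0, 0, 0, 0, 0, 0], [0, 0, 0, 0, 0, 0, 0], [0, 0, 0, 0, 0, 0, 0], [0, 0, 0, 0, 0, 0, 0], [0, 0, 0, 0, 0, 0, 0], [0, 0, 0, 0, 0, 0, 0], [0, 0, 0, 0, 0, 0, 0]])

```text
t: 18.15
position: [497.2, -214.3, 78.7]
ee_rot: [0.999, 0.045, 0.0, -0.0]
contact_force: [0.9, 0.5, 0.5]
width: 47.0
```

>>> apply_moves(series=[[0, 0, -0.01, 0, 0, 0, 0], [0, 0, -0.03, 0, 0, 0, 0], [0, 0, -0.04, 0, 0, 0, 0], [0, 0, -0.04, 0, 0, 0, 0], [0, 0, -0.03, 0, 0, 0, 0], [0, 0, 0, 0, 0, 0, 0], [0, 0, 0, 0, 0, 0, 0], [0, 0, 0, 0, 0, 0, 0]])

```text
t: 18.95
position: [496.5, -213.9, 227.0]
ee_rot: [0.999, 0.046, -0.001, -0.001]
contact_force: [1.2, 0.0, -0.3]
width: 47.2
```

Run:
```python
from h import *
d,o=save('wrist','w14.png'); print(o['t'],o['position'],o['width'],o['contact_force'])
save('side','s14.png'); crop('s14.png',240,310,340,410,6,'cs14.png'); crop('w14.png',250,150,390,290,5,'cw14.png')
save('top','t14.png')
```

```text
18.95 [ 496.45122695 -213.93187868  226.99367917] 47.17811048874868 [ 1.18044268  0.00160809 -0.32623956]
```

View pics/cs14.png

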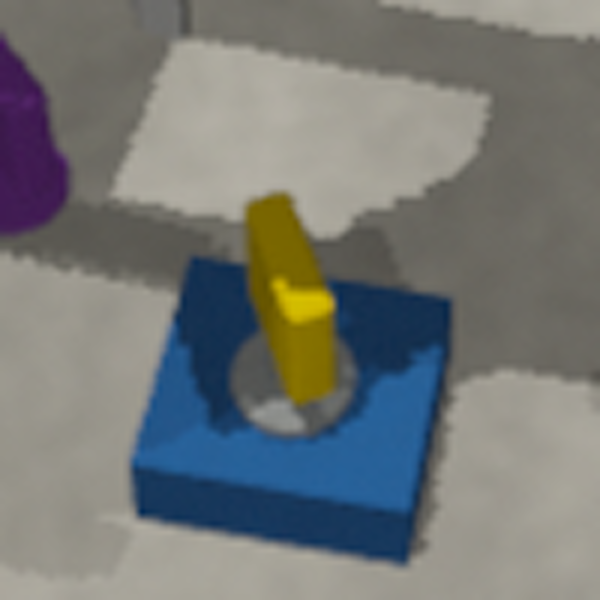

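View pics/cw14.png

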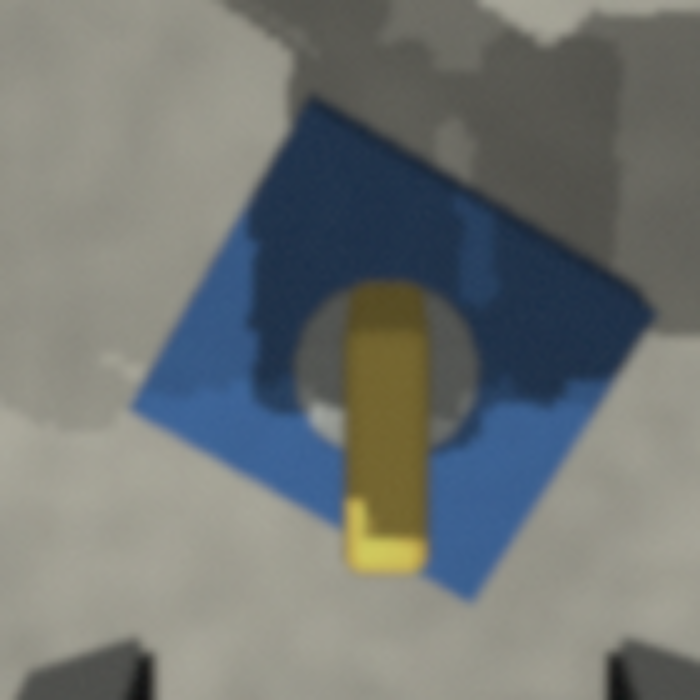

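View pics/t14.png

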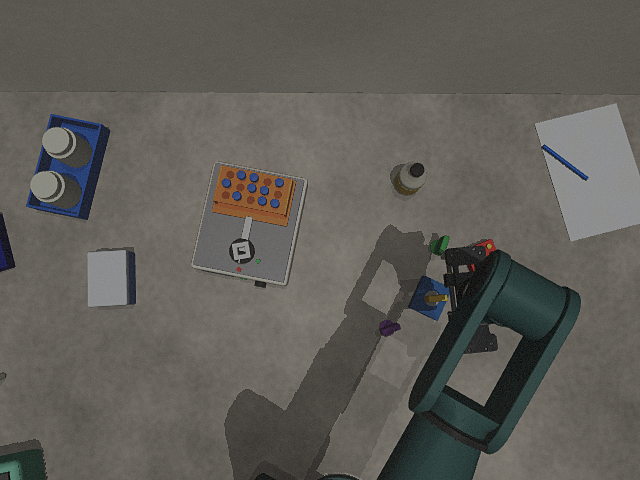

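The key stands upright with its flange centred on the stand. The lock finger lies over the rack foot, and the bystanders are where they were. One quick numeric check, then I'll hand in.

Run:
```python
from h import *
f=lambda u,v,z:px2w('w14.png',250+u/5,150+v/5,z)
print('flange',(f(295,370,35)+f(480,370,35))/2,np.linalg.norm(f(295,370,35)-f(480,370,35)))
print('handle',(f(387,332,95)+f(387,573,95))/2,'stand',np.mean([f(*p,30) for p in [(312,100),(655,315),(473,603),(132,407)]],0))
from cell import close_job
print(get_obs()['t']); close_job()
```

```text
flange [ 496.96834575 -216.23818757   35.        ] 35.76327498482091
handle [ 496.75413757 -216.32918296   95.        ] stand [ 498.10499955 -215.27903871   30.        ]
19.1
the job is handed in; nothing more can be done
```

I finished the job and handed it in at about 19 s of the 48 s allowed. I got no verdict back. The yellow key went from its stand into the lock socket, the lock turned clockwise to its stop, and the key went back in the stand.

- **Key in the socket:** the flange sat on the square at the expected height (tool at 137.8 mm) with about 5 N of contact, before any turning.
- **Lock at its stop:** the turning moment rose to 0.15 N m while the finger stayed put. After I pulled the key out, the finger pointed at -0.204 rad and the shaker's axis measured -0.195 rad. It still lay over the rack's foot.
- **Key back in the stand:** it stands upright, with flange and handle centres within 0.3 mm of each other. The flange is about 1.5 mm from the stand's measured centre. I released it at the same height I gripped it (78.7 mm against 78.8 mm).
- **Bystanders and gripper:** in the last top view the bottle and tip box were where they started. The arm partly hid the red rack, but it was never approached. The gripper stood clear at a height of 227 mm.

**Disagreements:** estimates of the stand's centre varied by 1–2 mm between views, within the calibration. The white mark gave a rougher lock angle, about 0.1 rad off the red dot. I relied on the finger and the stall at the stop instead.

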